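# Dispense one aluminium blank and nudge it against the bench stop

### The arm

A 6-joint arm with a two-finger parallel gripper is mounted at the origin on the work surface. World frame = base frame: x ahead of the robot, y to its left, z up, the work surface at z = 0. Lengths are in m, angles in rad, forces in N, time in s.
With the tool pointing down it reaches from about 0.35 to 0.775 m from the base axis. Payload 5.5 kg.
Tool frame: the origin (TCP) lies on the centre line of the jaws, within the pads' length; the fingertips stand 11 mm ahead of it and the grasp point (between the pads) lies 8 mm behind it; z points along the fingers, y is the line along which they close (so a half turn about z gives the same grasp; the last joint's range is limited). The gripper opens to 85 mm and grips with 20 to 120 N. Pads are 22 mm wide; open, the fingers measure 114 mm over their backs; the gripper's body (76 mm by 85 mm) begins 54 mm behind the grasp point. The pads swing forward as they close: fully open they stand 13 mm farther back than shut.
Start: joints at [-0.14, 0.313, 0.046, 1.304, 0, 1.431], TCP at [0.575, -0, 0.242] pointing down, gripper open.
Joint ranges: [-2.76, 2.76], [-0.86, 1.69], [-1.03, 1.26], [-2.2, 2.34], [-1.47, 1.5], [-3.14, 3.14]. Speed limits (rad/s): [2.57, 2.57, 3.14, 3.14, 3.14, 3.14].

### API

Orientations are given as a unit quaternion [w, x, y, z].
In Python, from workcell import get_state, eyes, env gives the robot as it stands.
- The arm moves only by the shell command python3 -m inch 'ROWS' [OPENING] [FORCE]. ROWS is JSON, one flat list of numbers, 4 for each row, row after row: the shift along the tool's x, y, z in cm, then the turn about the tool's z in rad. A call has exactly 5 rows; each row shifts and turns the commanded pose from where the row before left it, along the tool's axes as they then stand; what a row does not reach is not made up. A row lasts 1/12 s, in which the tool goes at most 41.7 mm and 7.16 degrees, less where a joint would pass 70% of its speed; a pose out of reach is approached as far as the arm can. A call is refused whole if a number of a shift passes 4.17 or a number of a turn 0.125, either way. A call with a gripper value outside its range is refused whole. OPENING is the opening, from -1 (shut) to 1 (fully open), set as the call begins (- or left out, the last holds). The fingers move at their own pace and stop on an object; FORCE is the grip in N (left out, the last holds). Time passes only in rows, so rows that do not move let the fingers close, or fill a call up. It gives the time, the measured TCP pose, the force, the opening and the grip force at its end, in the units of the state.
- get_state(): the state, without advancing time (a new reading comes with each control period).
- eyes.read_camera(name): name is "scene" or "side" or "wrist"; returns the picture (480x640x3 uint8, red, green, blue); there is no depth.
- eyes.camera_info(name): a dict with "fovy" (degrees; the focal length in pixels is half the picture's height over the tangent of half this angle, whatever the lens; pixels are square), "cx", "cy" (the principal point, pixels), "xyz" and "orientation" of the camera in the world. Camera axes: x right, y down, z forward; pixel columns grow to the right and rows downward; lengths in m; the calibration is good to about 2 mm. A picture is of the moment at which its call begins: read the wrist's pose just before it. camera_info takes no time and is no camera call; for the wrist camera it gives the pose at the moment of the call.
- env.hand_in(): hands the job in; it is judged then, once.
The state is a dict: "clock": time; "joint_pos": joint angles; "qvel": joint speeds; "tau": joint torques, N m; "tcp_pos": TCP position; "orientation": TCP orientation; "wrist_force": force on the tool from outside, world axes, zero at the start; "ft_torque": the same for the moment, N m; "finger_gap": finger opening in m; "grip_force": force on a finger pad.
Only numpy, scipy, OpenCV 4.12 (cv2) and the standard library are available. Lean on these libraries where they do the work, as an engineer would, in place of code of your own. Each camera call takes 0.05 s, during which the arm holds its last target. There are 200 camera calls.

### The job

Press the dispenser's plunger all the way down once and let it come back up, so that a single aluminium blank slides out of the slot. Then nudge that blank along the table, never lifting it, into an open pocket of the H-shaped wooden stop until it rests against the crossbar, lying flat. Leave the other blanks in the dispenser and do not disturb the pliers, the jar or the finished pendant.

Things in the scene. Friction and masses are not known exactly. Their poses are not given: they have to be found in the camera images.
- dispenser: Fixed metal dispenser. Origin on the table under the axis of its upright magazine; x points from the outlet slot to the plunger, z up; yaw within 0.3 rad. Magazine 44 mm (x) by 45 mm (y), 42 mm high. Plunger housing behind it: x 26 to 76 mm, y within 26 mm, 55 mm high, low cover to x = 96 mm, 4 mm thick feet to y = +-39 mm. A full press slides the bottom blank towards -x, its centre to about x = -68 mm, clear of the slot.
- outlet (a point): Foot of the magazine's front face, at table level, 22 mm in front (-x) of the dispenser's origin, looking towards the robot: middle of the outlet slot, 12 mm high. Above it a narrow slit shows the stacked blanks.
- plunger_top (a point): Centre of the top of the plunger's round black cap, 36 mm across, 85 mm above the table when up. It is pressed straight down.
- plunger (a joint): Travel of the plunger in m: 0 up, 0.018 fully down (hard stop). A spring raises it; pressing takes about 4 N at first, 7 N at the bottom, some N more when fast. A blade inside moves four times as far and pushes the bottom blank out; once the plunger is up again the stack drops, and another press would eject another blank.
- blank_1: The blank at the bottom of the stack, the one that comes out: a plain aluminium disc 32 mm across, 10 mm thick, 22 g. Origin at the centre of its underside, z along its axis.
- blank_2: Second blank of the stack, same size; must stay in the magazine (it drops 10 mm after the press).
- blank_3: Top blank of the stack, same size; must stay in the magazine.
- stop: H-shaped stop of dark wood, 14 mm high, fixed at the left or right of the outlet; yaw within 0.2 rad. Origin on the table at the middle of the crossbar, which runs along x, 6 mm thick. Two rails along y, 72 mm long, 10 mm thick, 64 mm apart inside: two floorless pockets open to +y and -y, 33 mm deep. A blank against the crossbar has its centre at y = +19 or -19 mm; either pocket will do.
- bead_tray: Fixed wooden tray of beads, 84 by 72 mm, 22 mm high, on the other side of the outlet from the stop. Origin at the centre of its underside.
- pliers: Loose pliers with red handles lying flat, about 135 mm long, 40 mm wide, 12 mm high, along their x axis; origin under their middle.
- jar: Loose small amber jar with a steel cap, 44 mm across, 60 mm high; origin at the centre of its underside.
- pendant: Loose finished pendant, a blue domed disc in a steel setting, 40 mm across, 11 mm high; origin at the centre of its underside.
Not all that is in view belongs to the job. Several things look just like the dispenser: the one meant starts nearest to the robot's base.

How it is judged:
By the outcome, as a careful person would: the job done as asked, in the order asked, and still so for the second after the job is handed in, with the robot touching nothing.
It also fails if it takes over 72 s, if anything falls off the work surface, if the arm or the gripper's body presses on something with over 40 N, if the wrist force passes 120 N, or if a joint passes its speed limit or range.

## Working session

There is one attempt and no reset: what is moved stays moved. The work goes in short steps, Python scripts to look and compute and a shell command to move; the robot and the scene stay as the last step left them, time stands still between calls to the robot, and variables do not carry over. Pictures are saved under pics/ and viewed, at most 10 in all, crops included, and the job is handed in when it is done.

```bash
ls; mkdir -p pics
python3 - <<'E'
from workcell import get_state, eyes, env
import cv2
s=get_state();print(s)
for n in("scene","side","wrist"):
    print(n,eyes.camera_info(n))
for n in("scene","side"):
    cv2.imwrite(f"pics/{n}0.png",eyes.read_camera(n)[:,:,::-1])
E
```

```text
pics
{'clock': 0.0, 'joint_pos': array([-1.39608517e-01,  3.14059963e-01,  4.49676180e-02,  1.30360814e+00,
       -3.06126800e-06,  1.43119763e+00]), 'qvel': array([-0.00098382, -0.00102388,  0.0009641 ,  0.00059899,  0.00155399,
       -0.00118369]), 'tau': array([-2.90074182e-03, -4.80629075e+01,  2.98531097e+01,  1.95313990e-02,
       -3.83516899e-04, -4.27451073e-05]), 'tcp_pos': array([5.74500299e-01, 5.47993822e-05, 2.41370332e-01]), 'orientation': array([-7.59429758e-04,  7.07109932e-01,  7.07102989e-01, -5.74215033e-04]), 'wrist_force': array([-0.33677636,  0.3845382 ,  1.06950355]), 'ft_torque': array([-0.03518288, -0.00710256,  0.01066694]), 'grip_force': 0.0, 'finger_gap': 0.08530420744786046}
scene {'fovy': 55.85917200652707, 'cx': 322.4846430892925, 'cy': 239.59979274849235, 'xyz': array([1.14221871, 0.55763466, 0.60954855]), 'orientation': array([-0.18371865,  0.34210643,  0.82310452, -0.41437857])}
side {'fovy': 53.36069484378516, 'cx': 314.1741703377465, 'cy': 238.89570363504498, 'xyz': array([ 0.27767382, -0.40225504,  0.69759148]), 'orientation': array([-0.3410392 ,  0.88699028, -0.28940601,  0.11482453])}
wrist {'fovy': 70.60702885277735, 'cx': 315.97881130305706, 'cy': 244.02912793466442, 'xyz': array([0.57361415, 0.07250599, 0.37350607]), 'orientation': array([ 1.45077903e-01,  9.89420083e-01,  1.27004311e-04, -5.34804232e-04])}
```

View pics/scene0.png

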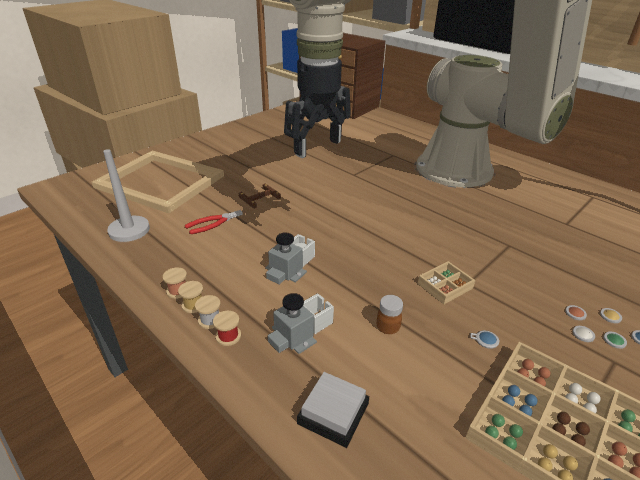

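View pics/side0.png

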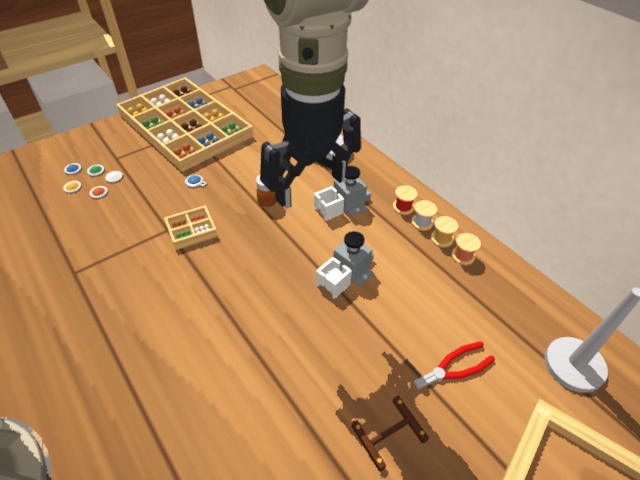

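The scene and side views show two dispensers. Candidate A is at scene (288,255) / side (350,262), and B is at scene (297,325) / side (345,198). The stop is at side (392,430), with the pliers next to it. I'll triangulate both caps and look at enlarged crops.

```bash
cat > h.py <<'E'
from workcell import get_state, eyes, env
import numpy as np, cv2
from scipy.spatial.transform import Rotation as R
def cam(n):
    c=eyes.camera_info(n);f=240/np.tan(np.radians(c["fovy"]/2));q=c["orientation"]
    return f,c["cx"],c["cy"],np.array(c["xyz"]),R.from_quat([q[1],q[2],q[3],q[0]]).as_matrix()
def onz(n,u,v,z,C=None):
    f,cx,cy,p,M=C or cam(n);d=M@np.array([(u-cx)/f,(v-cy)/f,1]);return p+d*(z-p[2])/d[2]
def proj(n,P,C=None):
    f,cx,cy,p,M=C or cam(n);q=(np.atleast_2d(P)-p)@M;return np.c_[q[:,0]/q[:,2]*f+cx,q[:,1]/q[:,2]*f+cy]
E
python3 - <<'E'
from h import *
for nm,a,b in(("A",(285,239),(354,240)),("B",(293,302),(351,174))):
    print(nm,onz("scene",*a,.085).round(3),onz("side",*b,.085).round(3))
for nm,u,v in(("stop",390,433),("tray",191,230),("pliersnose",418,383),("pl end",492,360),("plend2",482,346),("pend",195,182)): print(nm,onz("side",u,v,.005).round(3))
im=cv2.imread("pics/side0.png")
a=cv2.resize(im[220:310,300:400],(400,360),interpolation=cv2.INTER_CUBIC)
b=cv2.resize(im[385:475,340:440],(400,360),interpolation=cv2.INTER_CUBIC)
cv2.imwrite("pics/crop.png",np.hstack([a,b]))
E
```

```text
A [0.672 0.009 0.085] [0.663 0.    0.085]
B [0.781 0.15  0.085] [0.771 0.14  0.085]
stop [ 0.519 -0.265  0.005]
tray [0.469 0.264 0.005]
pliersnose [ 0.605 -0.234  0.005]
pl end [ 0.728 -0.276  0.005]
plend2 [ 0.735 -0.25   0.005]
pend [0.541 0.39  0.005]
```

View pics/crop.png

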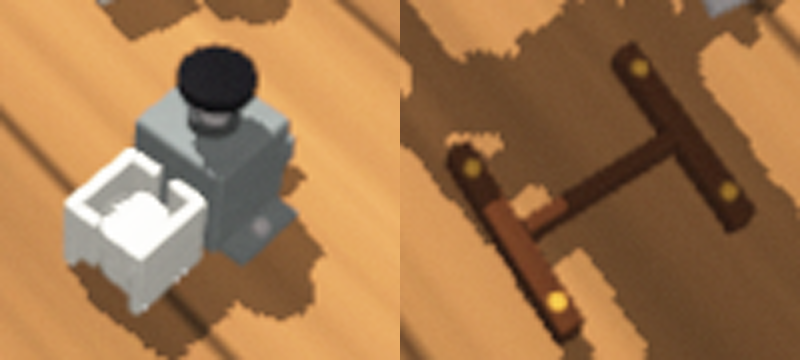

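A is nearer the base (x≈0.667 against 0.776), so A is the dispenser to use. The enlarged crop shows it has a white magazine, a grey housing and a black cap, as described. Next I'll fit the stop's position and take a wrist picture.

Run:
```python
from h import *
e=[onz("side",*p,.014) for p in((396.25,398.75),(425,440),(355.5,423.75),(381.25,467.5))]
e=np.array(e);print(e.round(4));print("centre",e.mean(0),"rail yaws",[np.arctan2(*(a-b)[:2][::-1]) for a,b in((e[0],e[1]),(e[2],e[3]))],"len",np.linalg.norm(e[0]-e[1]),np.linalg.norm(e[2]-e[3]))
print(cam("wrist")[4].round(3))
cv2.imwrite("pics/wrist0.png",eyes.read_camera("wrist")[:,:,::-1])
```

```text
[[ 0.5569 -0.235   0.014 ]
 [ 0.5485 -0.3029  0.014 ]
 [ 0.4843 -0.2279  0.014 ]
 [ 0.4748 -0.2939  0.014 ]]
centre [ 0.51611158 -0.26490355  0.014     ] rail yaws [np.float64(1.4474868019929075), np.float64(1.4265081293510558)] len 0.06841130501260308 0.0666714238673339
[[ 1.     0.    -0.001]
 [ 0.    -0.958 -0.287]
 [-0.001  0.287 -0.958]]
```

View pics/wrist0.png

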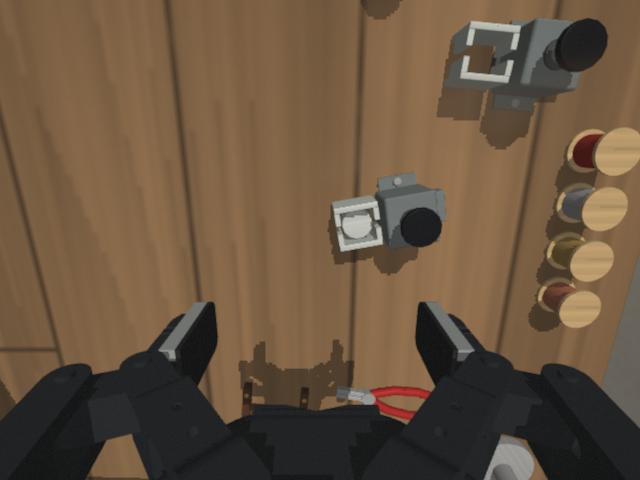

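The wrist view shows A's cap at (421,226) and the rim of its magazine at (332,200), (378,196), (383,245), (338,250). B, at (580,45), is farther away. The finger pads sit at x≈190 and 440, and the tops of the stop's rails show at (248,385) and (304,390).

Run:
```python
from h import *
print("cap",onz("wrist",421,226,.085).round(4))
c=np.array([onz("wrist",*p,.042) for p in((332,200),(378,196),(383,245),(338,250))]);print(c.round(4),c.mean(0))
m=c.mean(0);d=onz("wrist",421,226,.085)-m;print(d,np.arctan2(d[1],d[0]))
e=c[1]-c[0]+c[2]-c[3];print("yaw",np.arctan2(e[1],e[0]),np.linalg.norm(e)/2)
e=c[1]-c[2]+c[0]-c[3];print("yaw",np.arctan2(-e[0],e[1]),np.linalg.norm(e)/2)
C=cam("wrist");im=cv2.imread("pics/wrist0.png")[170:270,310:460]
cv2.imwrite("pics/crop2.png",cv2.resize(im,None,fx=5,fy=5,interpolation=cv2.INTER_CUBIC))
```

```text
cap [0.6654 0.0024 0.085 ]
[[ 0.5892  0.0183  0.042 ]
 [ 0.6343  0.0222  0.042 ]
 [ 0.642  -0.028   0.042 ]
 [ 0.5961 -0.0333  0.042 ]] [ 0.61539474 -0.00520235  0.042     ]
[0.05001681 0.00765137 0.043     ] 0.15179921117784456
yaw 0.10222050808702204 0.045705389916783606
yaw 0.14268113400109356 0.05140976634104121
```

View pics/crop2.png

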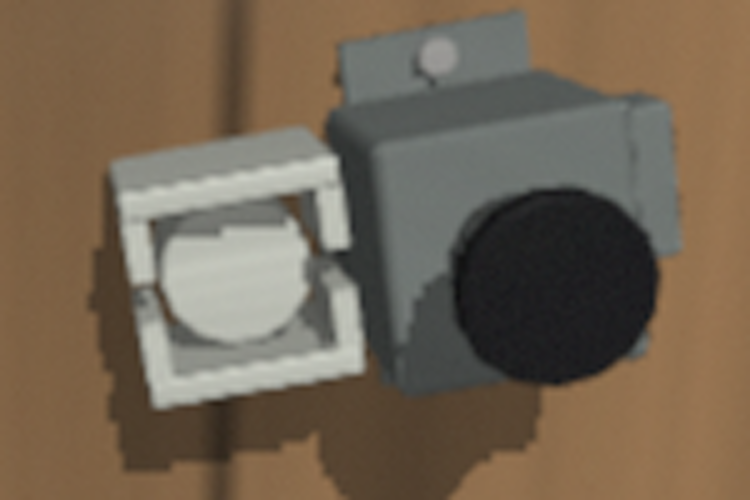

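Measured positions:
- **Cap:** about (0.666, 0.001).
- **Magazine axis:** about (0.6155, -0.009), yaw about 0.17.
- **Blank after the press:** should land near (0.548, -0.02).
- **Push line:** the pocket axis (stop yaw about -0.13) runs almost straight through that point, so one straight push should do.

I'll move over the cap with the gripper shut.

```bash
python3 -m inch '[0,1.8,1.5,0, 0,1.8,1.5,0, 0,1.8,1.5,0, 0,1.8,1.5,0, 0.1,1.9,1.5,0]' -1 20; python3 -m inch '[0,0,1,0, 0,0,1,0, 0,0,1,0, 0,0,0.8,0, 0,0,0,0]'; python3 -m inch '[0,0,0,0,0,0,0,0,0,0,0,0,0,0,0,0,0,0,0,0]'
python3 - <<'E'
from h import *
cv2.imwrite("pics/a.png",np.hstack([cv2.resize(eyes.read_camera("side")[150:330,260:460],(400,360)),cv2.resize(eyes.read_camera("scene")[160:340,200:400],(400,360))])[:,:,::-1])
E
```

```text
clock: 0.57
tcp_pos: [0.6665, 0.0009, 0.1662]
orientation: [-0.0, 0.707, 0.707, -0.0]
wrist_force: [-0.6, -0.1, 0.4]
finger_gap: 0.0255
grip_force: 0.0
clock: 0.98
tcp_pos: [0.6642, 0.0011, 0.1276]
orientation: [-0.001, 0.707, 0.707, -0.001]
wrist_force: [-0.8, -0.8, -1.0]
finger_gap: 0.0001
grip_force: 0.0
clock: 1.4
tcp_pos: [0.6664, 0.0009, 0.1301]
orientation: [0.001, 0.707, 0.707, 0.0]
wrist_force: [0.5, -0.1, 0.1]
finger_gap: -0.0001
grip_force: 0.0
```

View pics/a.png

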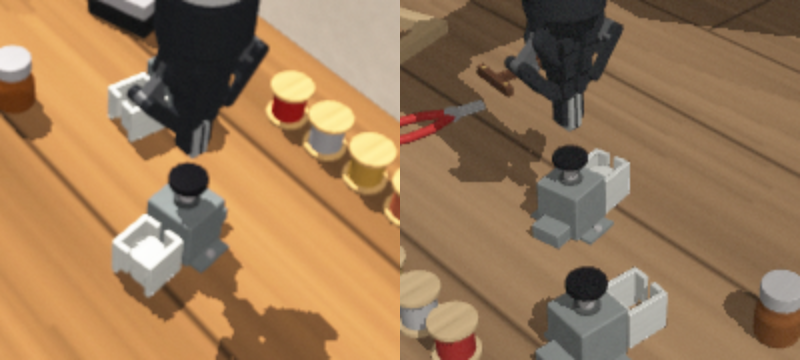

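Both views show the shut fingertips directly above A's cap, at side-crop (200,150) over (188,180) and scene-crop (570,125) over (570,158). I'll descend to just above the cap, then press slowly.

```bash
python3 -m inch '[0,0,0.8,0, 0,0,0.8,0, 0,0,0.8,0, 0,0,0.6,0, 0,0,0.2,0]'; python3 -m inch '[0,0,0.2,0, 0,0,0.2,0, 0,0,0.2,0, 0,0,0.2,0, 0,0,0.2,0]';python3 -m inch '[0,0,0.15,0, 0,0,0.15,0, 0,0,0.15,0, 0,0,0.15,0, 0,0,0.15,0]'
```

```text
clock: 1.92
tcp_pos: [0.665, 0.0011, 0.0954]
orientation: [-0.001, 0.707, 0.707, -0.001]
wrist_force: [-1.7, 0.6, 3.1]
finger_gap: 0.0001
grip_force: 1.7
clock: 2.33
tcp_pos: [0.6653, 0.0011, 0.0882]
orientation: [-0.0, 0.707, 0.707, -0.0]
wrist_force: [-5.5, 0.4, 5.8]
finger_gap: 0.0002
grip_force: 3.3
clock: 2.75
tcp_pos: [0.6654, 0.0011, 0.0809]
orientation: [-0.0, 0.707, 0.707, -0.0]
wrist_force: [-5.1, 0.9, 7.0]
finger_gap: 0.0003
grip_force: 4.0
```

```bash
python3 -m inch '[0,0,0.1,0, 0,0,0.1,0, 0,0,0.1,0, 0,0,0.05,0, 0,0,0,0]'; python3 -m inch '[0,0,0.05,0, 0,0,0.05,0, 0,0,0.05,0, 0,0,0,0, 0,0,0,0]'
```

```text
clock: 3.17
tcp_pos: [0.6654, 0.0011, 0.0781]
orientation: [0.0, 0.707, 0.707, -0.0]
wrist_force: [-5.9, 1.0, 10.5]
finger_gap: 0.0
grip_force: 5.2
clock: 3.58
tcp_pos: [0.6654, 0.0011, 0.078]
orientation: [0.0, 0.707, 0.707, 0.0]
wrist_force: [-8.7, 1.2, 16.9]
finger_gap: -0.0002
grip_force: 8.7
```

The force rose to 17 N while z stayed at 0.078, so the plunger is on its hard stop. I'll raise it steadily and look.

```bash
python3 -m inch '[0,0,-0.3,0, 0,0,-0.3,0, 0,0,-0.4,0, 0,0,-0.4,0, 0,0,-0.5,0]'; python3 -m inch '[0,0,-0.6,0, 0,0,-1,0, 0,0,-1.5,0, 0,0,-1.5,0, 0,0,-1,0]'
python3 - <<'E'
from h import *
w=eyes.read_camera("wrist");s=eyes.read_camera("side");print([c.round(3) for c in cam("wrist")[3:]])
np.savez("w.npz",M=cam("wrist")[4],p=cam("wrist")[3])
cv2.imwrite("pics/w1.png",w[:,:,::-1]);cv2.imwrite("pics/s1.png",s[:,:,::-1])
a=cv2.resize(s[210:330,280:413],(400,360),interpolation=cv2.INTER_CUBIC)
b=cv2.resize(w,(400,300));b=cv2.copyMakeBorder(b,0,60,0,0,0)
cv2.imwrite("pics/b.png",np.hstack([a,b])[:,:,::-1])
E
```

```text
clock: 4.0
tcp_pos: [0.6662, 0.001, 0.094]
orientation: [0.0, 0.707, 0.707, 0.0]
wrist_force: [-1.9, -1.2, 1.8]
finger_gap: 0.0003
grip_force: 1.0
clock: 4.42
tcp_pos: [0.6669, 0.0009, 0.1518]
orientation: [0.001, 0.707, 0.707, 0.001]
wrist_force: [0.1, 0.5, 0.4]
finger_gap: 0.0004
grip_force: 0.0
[array([0.666, 0.073, 0.285]), array([[ 1.   , -0.001,  0.005],
       [ 0.   , -0.958, -0.288],
       [ 0.005,  0.288, -0.958]])]
```

View pics/b.png

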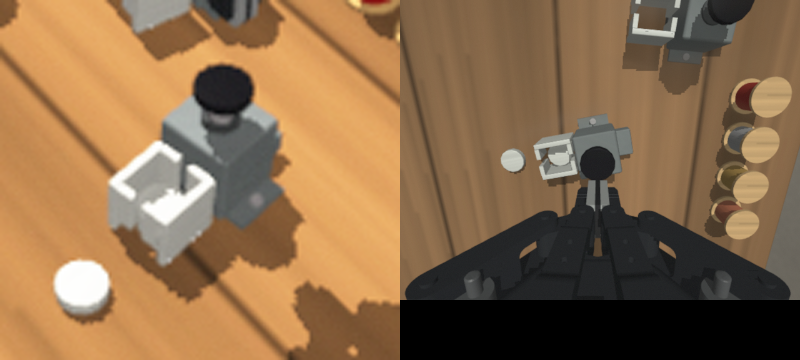

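One blank is out, at side (307,303) and wrist (181,256). The plunger is up and the stack has dropped. I'll measure the blank and plan the push.

Run:
```python
from h import *
print(onz("side",307.3,303.7,.01),onz("wrist",180.8,256,.009))
# refine by bright blob
for n,f,(x0,y0,x1,y1) in(("side","pics/s1.png",(292,290,322,318)),("wrist","pics/w1.png",(150,225,210,285))):
    g=cv2.imread(f,0)[y0:y1,x0:x1];t,m=cv2.threshold(g,0,255,cv2.THRESH_OTSU)
    M=cv2.moments(m,True);u,v=x0+M["m10"]/M["m00"],y0+M["m01"]/M["m00"];print(n,u,v,onz(n,u,v,.008))
print(get_state()["tcp_pos"])
# stop in wrist0 was offset; cross-check stop from scene
C=cam("scene");yaw=-.134;c=np.array([.516,-.265,.014]);ex=np.array([np.cos(yaw),np.sin(yaw),0]);ey=np.array([-np.sin(yaw),np.cos(yaw),0])
P=[c+sx*.037*ex+sy*.036*ey for sx in(-1,1) for sy in(-1,1)]
im=eyes.read_camera("scene")[:,:,::-1].copy();im2=cv2.imread("pics/s1.png")
def crop(im,n):
    x,y=np.mean(proj(n,P),0).astype(int);k=im[max(0,y-40):y+40,x-50:x+50];h=k.shape[0];k=cv2.resize(k,(400,4*h),interpolation=cv2.INTER_CUBIC)
    for q in proj(n,P):cv2.circle(k,tuple(int(t) for t in (q-[x-50,max(0,y-40)])*4),2,(0,255,0),-1)
    return cv2.copyMakeBorder(k,0,320-k.shape[0],0,0,0)
cv2.imwrite("pics/c.png",np.hstack([crop(im,"scene"),crop(im2,"side")]))
```

```text
[ 0.55070235 -0.01752167  0.01      ] [ 0.55178204 -0.02001778  0.009     ]
side 306.6651982378855 303.942731277533 [ 0.5503109  -0.01616572  0.008     ]
wrist 179.06287425149702 256.50099800399204 [ 0.5498258  -0.02080835  0.008     ]
[0.66776207 0.00077882 0.15250173]
```

View pics/c.png

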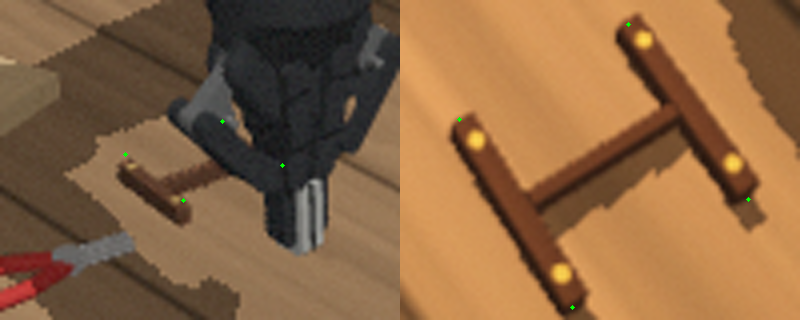

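The blank is at about (0.550, -0.019). The stop model matches both views to about 2 mm, with the pocket target near (0.519, -0.245). I'll use the two fingertips about 14 mm apart as a V-pusher. The hand turns 0.136 rad and comes down 50 mm behind the blank.

```bash
python3 -m inch '[0.6,-2.2,0,0, 0.6,-2.2,0,0, 0.6,-2.2,0,0, 0.6,-2.2,0,0, 0.6,-2.2,0,0]' -0.67; python3 -m inch '[0,0,1.6,0.068, 0,0,2,0.068, 0,0,2,0, 0,0,2,0, 0,0,1.6,0]'; python3 -m inch '[0,0,0.8,0, 0,0,0.4,0, 0,0,0,0, 0,0,0,0, 0,0,0,0]';python3 -m inch '[0,0,0,0,0,0,0,0,0,0,0,0,0,0,0,0,0,0,0,0]'
```

```text
clock: 4.98
tcp_pos: [0.5543, 0.0313, 0.1485]
orientation: [-0.001, 0.707, 0.707, -0.001]
wrist_force: [-0.4, -0.4, 0.2]
finger_gap: 0.0141
grip_force: 0.0
clock: 5.4
tcp_pos: [0.5546, 0.0311, 0.0554]
orientation: [-0.001, 0.754, 0.657, -0.001]
wrist_force: [-0.8, 0.2, -0.2]
finger_gap: 0.0141
grip_force: 0.0
clock: 5.82
tcp_pos: [0.5569, 0.0309, 0.0468]
orientation: [0.001, 0.754, 0.657, 0.001]
wrist_force: [-0.6, 0.4, -0.5]
finger_gap: 0.0143
grip_force: 0.0
clock: 6.23
tcp_pos: [0.5562, 0.031, 0.046]
orientation: [0.0, 0.754, 0.657, 0.0]
wrist_force: [-0.1, 0.5, 0.3]
finger_gap: 0.0143
grip_force: 0.0
```

```bash
python3 -m inch '[0,0,1,0, 0,0,1,0, 0,0,0.7,0, 0,0,0.3,0, 0,0,0,0]'; python3 -m inch '[0,0,0.1,0,0,0,0,0,0,0,0,0,0,0,0,0,0,0,0,0]'
python3 - <<'E'
from h import *
w=eyes.read_camera("wrist");s=eyes.read_camera("side")
a=cv2.resize(s[210:330,260:393],(400,360),interpolation=cv2.INTER_CUBIC)
b=cv2.resize(w,(400,300));b=cv2.copyMakeBorder(b,0,60,0,0,0)
cv2.imwrite("pics/d.png",np.hstack([a,b])[:,:,::-1])
E
```

```text
clock: 6.65
tcp_pos: [0.5548, 0.0311, 0.0141]
orientation: [-0.001, 0.754, 0.657, -0.001]
wrist_force: [0.4, 0.8, -0.5]
finger_gap: 0.0142
grip_force: 0.0
clock: 7.07
tcp_pos: [0.5564, 0.031, 0.0152]
orientation: [0.0, 0.754, 0.657, 0.0]
wrist_force: [-0.3, -0.4, 0.0]
finger_gap: 0.0142
grip_force: 0.0
```

View pics/d.png

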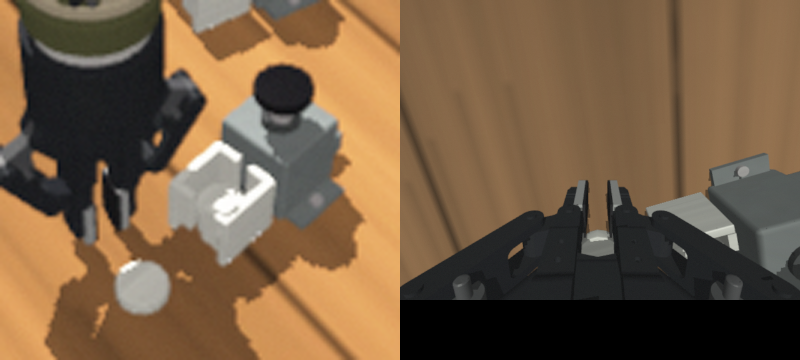

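The fingers are down at table level, clear of everything. In the wrist view the blank at (597,238) is centred between the tips. I'll push along tool -x in steps.

```bash
python3 -m inch '[-0.4,0,0,0,-0.4,0,0,0,-0.4,0,0,0,-0.3,0,0,0,-0.3,0,0,0]'; python3 -m inch '[-0.3,0,0,0,-0.3,0,0,0,-0.4,0,0,0,-0.5,0,0,0,-0.5,0,0,0]'; for i in 1 2; do python3 -m inch '[-0.5,0,0,0,-0.5,0,0,0,-0.5,0,0,0,-0.5,0,0,0,-0.5,0,0,0]'; done; python3 -m inch '[-0.5,0,0,0,-0.5,0,0,0,-0.4,0,0,0,-0.2,0,0,0,-0.1,0,0,0]';  python3 - <<'E'
from h import *
w=eyes.read_camera("wrist");s=eyes.read_camera("side")
a=cv2.resize(s[240:480,290:490],(400,480),interpolation=cv2.INTER_CUBIC)
b=cv2.resize(w[300:480,220:420],(400,360));b=cv2.copyMakeBorder(b,0,120,0,0,0)
cv2.imwrite("pics/e.png",np.hstack([a,b])[:,:,::-1])
E
```

```text
clock: 7.58
tcp_pos: [0.5536, 0.0126, 0.0148]
orientation: [0.0, 0.754, 0.657, 0.0]
wrist_force: [0.6, 0.0, -0.2]
finger_gap: 0.0146
grip_force: 0.0
clock: 8.0
tcp_pos: [0.5508, -0.0071, 0.0148]
orientation: [0.0, 0.753, 0.657, 0.0]
wrist_force: [-0.0, 0.1, -0.8]
finger_gap: 0.0143
grip_force: 0.1
clock: 8.42
tcp_pos: [0.5474, -0.032, 0.0148]
orientation: [0.0, 0.754, 0.657, 0.0]
wrist_force: [-0.7, 0.2, 0.1]
finger_gap: 0.0146
grip_force: 0.0
clock: 8.83
tcp_pos: [0.544, -0.0567, 0.0148]
orientation: [0.0, 0.754, 0.657, 0.0]
wrist_force: [0.7, -0.3, 0.4]
finger_gap: 0.0137
grip_force: 0.0
clock: 9.25
tcp_pos: [0.5418, -0.0735, 0.0148]
orientation: [0.0, 0.754, 0.657, 0.0]
wrist_force: [0.3, 0.4, -0.7]
finger_gap: 0.0141
grip_force: 0.0
```

View pics/e.png

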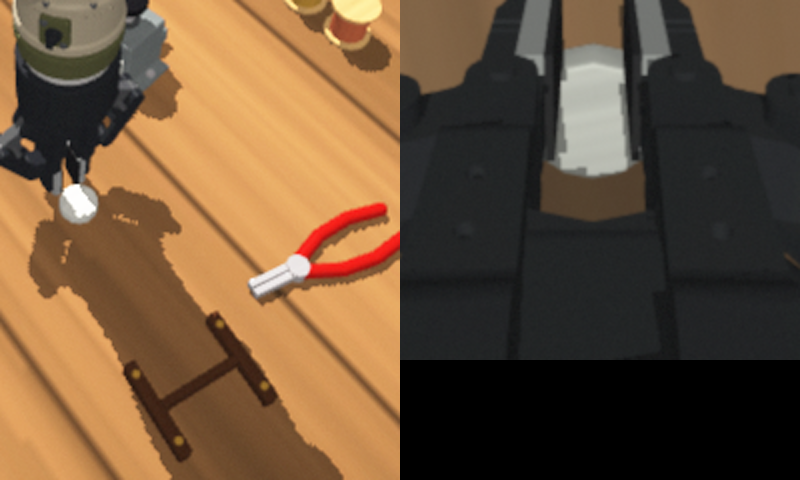

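The blank sits against both tips at side (329,341), heading straight for the open pocket with the pliers well clear. That was my tenth picture, so the rest is checked numerically.

```bash
cat > blob.py <<'E'
from h import *
s=eyes.read_camera("side");h=cv2.cvtColor(s,cv2.COLOR_RGB2HSV)
C=cam("side");p=get_state()["tcp_pos"];ey=np.array([.1336,.991]);ex=np.array([.991,-.1336]);c0=np.array([.517,-.264])
q=p[:2]-.0254*np.array([.137,.99]);u,v=proj("side",[*q,.008])[0].astype(int)
m=((h[...,1]<60)&(h[...,2]>60)).astype(np.uint8);k=np.zeros_like(m);k[max(0,v-25):v+25,u-25:u+25]=1;m&=k
n,l,st,ce=cv2.connectedComponentsWithStats(m);i=1+st[1:,4].argmax()
b=onz("side",*ce[i],.008)[:2];print("tcp",p,"expected",q,"seen",b,ce[i],st[i],"in stop frame",(b-c0)@ex,(b-c0)@ey)
E
python3 blob.py
for i in 1 2 3; do python3 -m inch '[-0.5,0,0,0,-0.5,0,0,0,-0.5,0,0,0,-0.5,0,0,0,-0.5,0,0,0]'|grep -E "tcp_pos|wrist_f"; done; python3 -m inch '[-0.5,0,0,0,-0.5,0,0,0,-0.5,0,0,0,-0.3,0,0,0,-0.2,0,0,0]'; python3 blob.py
```

```text
tcp [ 0.5418096  -0.07303256  0.0148281 ] expected [ 0.5383298  -0.09817856] seen [ 0.5386314  -0.09130337] [327.605 338.28 ] [315 319  24  33 400] in stop frame -0.0016355504060524759 0.17403231426526972
tcp_pos: [0.5383, -0.0984, 0.0148]
wrist_force: [-0.5, 0.0, 0.3]
tcp_pos: [0.535, -0.1231, 0.0148]
wrist_force: [0.3, 0.4, 0.7]
tcp_pos: [0.5316, -0.1478, 0.0148]
wrist_force: [0.2, 1.3, 0.2]
clock: 11.07
tcp_pos: [0.5289, -0.1677, 0.0148]
orientation: [0.0, 0.754, 0.657, 0.0]
wrist_force: [-0.7, 0.0, -0.7]
finger_gap: 0.0139
grip_force: 0.1
tcp [ 0.52887927 -0.1678563   0.01480064] expected [ 0.52539947 -0.1930023 ] seen [ 0.52550113 -0.18692081] [358.89632829 387.5161987 ] [345 366  26  36 463] in stop frame -0.0018731616495996414 0.07752122604574245
```

```bash
python3 -m inch '[-0.5,0,0,0,-0.5,0,0,0,-0.5,0,0,0,-0.5,0,0,0,-0.4,0,0,0]'|grep -E "tcp_pos|wrist_f"; python3 -m inch '[-0.4,0,0,0,-0.4,0,0,0,-0.4,0,0,0,-0.3,0,0,0,-0.2,0,0,0]'|grep -E "tcp_pos|wrist_f"; python3 blob.py; python3 -m inch '[-0.2,0,0,0,-0.1,0,0,0,-0.1,0,0,0,-0.1,0,0,0,-0.1,0,0,0]'|grep -E "tcp_pos|wrist_f"
```

```text
tcp_pos: [0.5256, -0.1916, 0.0148]
wrist_force: [0.1, 0.8, -0.4]
tcp_pos: [0.5234, -0.2082, 0.0148]
wrist_force: [-0.9, -0.6, -0.3]
tcp [ 0.52335185 -0.20845536  0.01482308] expected [ 0.51987205 -0.23360136] seen [ 0.51930088 -0.22822902] [373.70867769 411.45867769] [360 390  26  36 484] in stop frame -0.0024988302631295005 0.035756443053871365
tcp_pos: [0.5226, -0.2137, 0.0148]
wrist_force: [-0.9, 1.0, 0.4]
```

```bash
python3 -m inch '[-0.1,0,0,0,-0.1,0,0,0,-0.05,0,0,0,-0.05,0,0,0,0,0,0,0]'|grep -E "tcp_pos|wrist_f"
```

```text
tcp_pos: [0.5222, -0.2168, 0.0148]
wrist_force: [-0.9, 0.1, 0.7]
```

```bash
for i in 1 2; do python3 -m inch '[-0.05,0,0,0,-0.05,0,0,0,-0.05,0,0,0,0,0,0,0,0,0,0,0]'|grep -E "tcp_pos|wrist_f"; done
```

```text
tcp_pos: [0.522, -0.2183, 0.0148]
wrist_force: [0.9, 1.2, 0.1]
tcp_pos: [0.5218, -0.2197, 0.0148]
wrist_force: [-0.2, 0.5, 0.4]
```

```bash
python3 -m inch '[-0.05,0,0,0,-0.05,0,0,0,-0.05,0,0,0,0,0,0,0,0,0,0,0]'|grep -E "tcp_pos|wrist_f";python3 -m inch '[-0.05,0,0,0,-0.05,0,0,0,0,0,0,0,0,0,0,0,0,0,0,0]'|grep -E "tcp_pos|wrist_f"; python3 blob.py
```

```text
tcp_pos: [0.5216, -0.2211, 0.0148]
wrist_force: [0.4, 1.2, 0.5]
tcp_pos: [0.5214, -0.2216, 0.0147]
wrist_force: [0.4, 4.3, 1.1]
tcp [ 0.5213556  -0.2216151   0.01475223] expected [ 0.5178758 -0.2467611] seen [ 0.51602296 -0.24204475] [378.27455357 420.33482143] [365 407  26  27 448] in stop frame -0.003901471910511275 0.021627118008439344
```

A reaction of 4.3 N with the motion stalling means the blank is against the crossbar. I'll press slightly more to confirm, then back straight off and lift.

```bash
python3 -m inch '[-0.05,0,0,0,0,0,0,0,0,0,0,0,0,0,0,0,0,0,0,0]'|grep -E "tcp_pos|wrist_f"; python3 -m inch '[0.1,0,0,0,0.2,0,0,0,0.3,0,0,0,0.6,0,0,0,0.8,0,0,0]'|grep -E "tcp_pos|wrist_f";python3 -m inch '[1,0,0,0,1,0,0,0,1,0,0,0,0.5,0,-1,0,0,0,-2,0]'|grep -E "tcp_pos|wrist_f";python3 -m inch '[0,0,-2,0,0,0,-2,0,0,0,-2,0,0,0,-2,0,0,0,-1,0]';python3 -m inch '[0,0,0,0,0,0,0,0,0,0,0,0,0,0,0,0,0,0,0,0]'|grep clock
python3 - <<'E'
from h import *
ey=np.array([.1336,.991]);ex=np.array([.991,-.1336]);c0=np.array([.517,-.264])
for n in("side","scene","wrist"):
    h=cv2.cvtColor(eyes.read_camera(n),cv2.COLOR_RGB2HSV);u,v=proj(n,[.519,-.245,.008])[0].astype(int)
    if not(20<u<620 and 20<v<475):print(n,"out",u,v);continue
    r=40 if n=="wrist" else 25
    m=((h[...,1]<70)&(h[...,2]>80)).astype(np.uint8);k=np.zeros_like(m);k[max(0,v-r):v+r,u-r:u+r]=1
    N,l,st,ce=cv2.connectedComponentsWithStats(m&k)
    for i in range(1,N):
        if st[i,4]>30:
            b=onz(n,*ce[i],.008)[:2];print(n,st[i],b,"stop frame",(b-c0)@ex,(b-c0)@ey)
E
```

```text
tcp_pos: [0.5213, -0.2218, 0.0147]
wrist_force: [0.4, 5.8, 1.3]
tcp_pos: [0.5242, -0.2032, 0.0149]
wrist_force: [-0.6, -0.5, 0.4]
tcp_pos: [0.5269, -0.1654, 0.0433]
wrist_force: [-0.3, -0.1, -0.2]
clock: 16.22
tcp_pos: [0.5301, -0.1682, 0.1382]
orientation: [0.002, 0.753, 0.658, 0.001]
wrist_force: [0.8, 1.0, 1.1]
finger_gap: 0.0142
grip_force: 0.0
clock: 16.63
side [369 410  22  24 410] [ 0.51651489 -0.24369903] stop frame -0.003192954307118999 0.020053447850053568
scene [259 194  12  10 101] [ 0.52239859 -0.23949741] stop frame 0.0020764549359734217 0.025003317338979484
wrist [278 288  19  50 562] [ 0.49513391 -0.22705531] stop frame -0.026605104424137258 0.033690878846748505
wrist [336 288  19  49 559] [ 0.54277903 -0.23342419] stop frame 0.021462093184218982 0.03374471083976951
wrist [ 301  307   31   39 1025] [ 0.517043   -0.24556631] stop frame -0.002420125407360676 0.018273528013112023
```

The blank lies flat against the crossbar: side and wrist put it at y = 18–20 mm in the stop frame. Scene reads 25 mm, but its view is partly occluded. The robot is clear of everything, so I'm handing in.

```bash
python3 -c "
from workcell import env
print(env.hand_in())"
```

```text
the job is handed in; nothing more can be done
None
```

I pressed the plunger once, one blank came out, and I slid it along the table into the stop's pocket until it rested flat against the crossbar; the job was handed in at about 17 s, and no verdict was returned.

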